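# Click the wax warmer's dial to the long mark

## Task

Set the heat of the wax warmer: with the fingertips on its big knurled dial, stroke the dial round clockwise, click by click, until its white pointer has clicked in at the long white mark, then take the hand away. Grasp and lift nothing, and leave the things lying around where they are.

Things in the scene. Friction and masses are not known exactly. Their poses are not given: they have to be found in the camera images.
- warmer: Grey wax warmer screwed to the table: a flat housing 420 mm long (its x), 170 mm wide (its y), top face 40 mm above the table. The origin is on the table under the dial's axis; the housing reaches from x = -85 to x = +335 mm. A green enamel pot with lid (fixed, 147 mm wide, about 195 mm high over the table) stands on it at x = +240 mm, y = 0. x points from the dial to the pot, z up.
- dial_face (a point): Centre of the top face of the dial, on its vertical axis. The dial is a flat black disc 104 mm across (wider than a gripper opens) and 19 mm thick with a knurled rim; its grippy flat rubber face lies 66 mm above the table. The dial is sprung: about 2 N starts it down, then 1.2 N per mm, at most 5 mm. Pressing with 5 to 8 N well off the axis (about 35 mm) and stroking along a circle round the axis turns it by friction.
- dial: The dial as it moves up and down on its spring (it does not turn with the dial): origin at the centre of the dial's underside, 19 mm under the face.
- dial_pointer (a point): Outer end of the white pointer line on the dial's face, 47 mm from the dial's axis; turns with the dial.
- long_mark (a point): Middle of the long mark, the wanted setting: 22 x 6 mm, white, on the housing beside the dial, 70 mm from the dial's axis. Of five white marks 30 degrees apart it is the fourth counted clockwise seen from above; the others are 10 x 3 mm.
- heat_dial (a joint): Angle of the dial in rad, growing clockwise seen from above. It clicks into detents at 0, 0.524, 1.047, 1.571 (pointer at the long mark) and 2.094, one per mark, with stops just beyond the first and last. It starts in one of the first three. A ridge lies midway between detents; turning over it takes about 0.025 N m, and a released dial snaps to the nearest detent.
- tin: Round lidded tin, 62 mm across, 28 mm high, loose on the table beside the warmer; origin under its centre. Leave it alone.
- glue: Glue stick, 24 x 96 mm, lying loose; origin under its centre. Leave it alone.
- tube: Paint tube, 35 x 118 x 28 mm, lying loose; origin under its centre. Leave it alone.
- pen: Marker pen, 16 x 139 mm, lying loose; origin under its centre. Leave it alone.

How it is judged:
On the way:
1. the fingers press on the dial (contact force between the fingers and dial above 0.5 N), for 0.1 s.
At the end, for the whole second after the job is handed in: The dial rests in the detent at the long mark (1.571 rad, within 0.12 rad) and no longer turns; the tin, glue stick, tube and pen lie within 30 mm of where they lay (value of joint heat_dial between 1.45 and 1.69 rad and velocity of joint heat_dial between -0.05 and 0.05 rad/s and distance of each of tin, glue, tube, pen from where it was at the start of the episode below 0.03 m); the robot touches nothing.
It fails at once if a bystander (tin, glue stick, tube or pen) was pushed more than 30 mm or lifted (distance of any of tin, glue, tube, pen from where it was at the start of the episode above 0.03 m or height (world z) of tin above 0.02 m or height (world z) of any of glue, tube, pen above 0.03 m).
It also fails if it takes over 35 s, if anything falls off the work surface, if the arm or the gripper's body presses on something with over 40 N, if the wrist force passes 120 N, or if a joint passes its speed limit or range.

## Robot

A 6-joint arm with a two-finger parallel gripper is mounted at the origin on a cart in front of the work surface, level with it; the furniture and walls round the work are solid. World frame = base frame: x ahead of the robot, y to its left, z up, the work surface at z = 0. Lengths are in m, angles in rad, forces in N, time in s.
With the tool pointing down it reaches from about 0.25 to 0.725 m from the base axis. Payload 4 kg.
Tool frame: the origin (TCP) lies at the very end of the fingers, on their centre line; the grasp point (between the pads) lies bot.grasp_offset behind it (bot.grasp_offset is the distance from the TCP to the grasp point, in m); z points along the fingers, y is the direction in which the jaws open and shut (so a half turn about z gives the same grasp; the last joint's range is limited). The gripper opens to 85 mm and grips with 20 to 120 N. Pads are 22 mm wide; open, the fingers measure 114 mm over their backs; the gripper's body (76 mm by 85 mm) begins 54 mm behind the grasp point. The pads swing forward as they close: fully open they stand 13 mm farther back than shut.
Start: joints at [1.166, 0.241, 0.005, 1.335, 0, 1.571], TCP at [0.197, 0.46, 0.231] pointing down, gripper open.
Joint ranges: [-2.72, 2.72], [-1.05, 1.87], [-1.09, 1.28], [-1.99, 2.15], [-1.42, 1.44], [-3.14, 3.14]. Speed limits (rad/s): [2.79, 2.79, 3.14, 3.14, 3.14, 3.14].

## Interface

Orientations are given as a unit quaternion [x, y, z, w].
In Python, from workcell import bot gives the robot as it stands. The module is installed in compiled form; this text tells all that it offers.
- The arm moves only by the shell command python3 -m jog 'ROWS' [OPENING]. ROWS is JSON, a list that holds one entry, the list of rows, each a list of 6 numbers: the shift along the tool's x, y, z in m, then the turn, a rotation vector about the tool's x, y, z in degrees. In form: [[[dx, dy, dz, wx, wy, wz], ...]]. A call has 1 to 12 rows; each row shifts and turns the pose as measured when the row begins, along the tool's axes as they then stand; what a row does not reach is not made up. A row lasts 1/8 s, in which the tool goes at most 62.5 mm and 10.7 degrees, less where a joint would pass 70% of its speed; a pose out of reach is approached as far as the arm can. A call is refused whole if a number of a shift passes 0.0625 or a number of a turn 10.7, either way. A call with a gripper value outside its range is refused whole. OPENING is the finger opening in m, from 0 to 0.0854, set as the call begins (- or left out, the last holds). The fingers move at their own pace and stop on an object; the grip force is fixed at half the most. Time passes only in rows, so rows that do not move let the fingers close. It gives the time, the measured TCP pose, the force and the opening at its end, in the units of the state.
- bot.get_obs(): the state, without advancing time (a new reading comes with each control period).
- bot.camera(name): name is "scene" or "top"; returns a dict with "pixels" (384x512x3 uint8, red, green, blue), "fx", "fy", "cx", "cy" (pixels), "rvec" (rotation vector, rad) and "tvec" (3), from world to camera coordinates, as OpenCV has them. Camera axes: x right, y down, z forward; pixel columns grow to the right and rows downward; lengths in m; the calibration is good to about 2 mm. A picture is of the moment at which its call begins. There is no depth.
- bot.job_done(): hands the job in, once; it reports no verdict.
The state is a dict: "clock": time; "joint_pos": joint angles; "joint_vel": joint speeds; "tau": joint torques, N m; "eef_pos": TCP position; "tool_rot": TCP orientation; "ft_force": force on the tool from outside, world axes, zero at the start; "ft_torque": the same for the moment, N m; "grip_width": finger opening in m.
Only numpy, scipy, OpenCV 4.12 (cv2) and the standard library are available. Lean on these libraries where they do the work, as an engineer would, in place of code of your own. Each camera call takes 0.05 s, during which the arm holds its last target. There are 200 camera calls.

## Working session

There is one attempt and no reset: what is moved stays moved. The work goes in short steps, Python scripts to look and compute and a shell command to move; the robot and the scene stay as the last step left them, time stands still between calls to the robot, and variables do not carry over. Pictures are saved under pics/ and viewed, on a budget of 10 in all, crops included, one or two more only if the job needs it, and the job is handed in when it is done.

```bash
mkdir -p pics
cat > h.py <<'E'
import numpy as np, cv2
from workcell import bot
def ray(c,u,v,z):
    R=cv2.Rodrigues(np.array(c["rvec"],float))[0];t=np.array(c["tvec"],float).ravel()
    o=-R.T@t; d=R.T@np.array([(u-c["cx"])/c["fx"],(v-c["cy"])/c["fy"],1]); return o+d*(z-o[2])/d[2]
def proj(c,p):
    K=np.array([[c["fx"],0,c["cx"]],[0,c["fy"],c["cy"]],[0,0,1.]])
    return cv2.projectPoints(np.array(p,float).reshape(-1,1,3),np.array(c["rvec"],float),np.array(c["tvec"],float),K,None)[0].reshape(-1,2)
def snap(n,f):
    c=bot.camera(n);cv2.imwrite("pics/"+f,c["pixels"][:,:,::-1]);return c
E
python3 - <<'E'
from h import *
for n in("top","scene"):
    c=snap(n,n+"0.png");print(n,c["fx"],c["cx"],c["cy"],c["rvec"],c["tvec"])
o=bot.get_obs();print(o);print(bot.grasp_offset)
E
```

```text
top 377.6419955664504 253.98044422958668 191.31618660560363 [ 2.22284287 -1.97767825  0.21275103] [-0.04037724  0.61135317  0.80671794]
scene 357.1765535087199 255.9725147828007 189.70373149722124 [ 2.1821142  -0.75815762  0.34835642] [-0.45085124  0.28698536  0.60750302]
{'clock': 0.1, 'joint_pos': array([1.16602079e+00, 2.41359496e-01, 3.88756281e-03, 1.33519966e+00,
       2.78018412e-05, 1.57082198e+00]), 'joint_vel': array([-0.0011782 , -0.00072611,  0.001637  , -0.00029549, -0.00128907,
       -0.00139602]), 'tau': array([ 2.82871033e-04, -3.73137832e+01,  2.53010756e+01,  1.08844112e-02,
        1.27442112e-05,  4.87097637e-06]), 'eef_pos': array([0.19668115, 0.4590915 , 0.23050198]), 'tool_rot': array([ 2.01021423e-01,  9.79586396e-01, -9.15702895e-04, -2.02077879e-04]), 'ft_force': array([-0.07586051,  0.33243982,  0.07486635]), 'ft_torque': array([-0.02491891, -0.03787131, -0.00238402]), 'grip_width': 0.08554203883615967}
0.0187
```

View pics/top0.png

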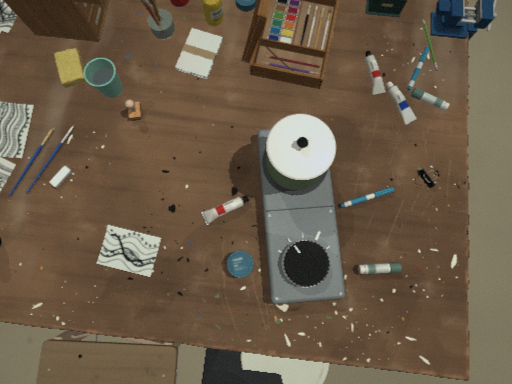

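View pics/scene0.png

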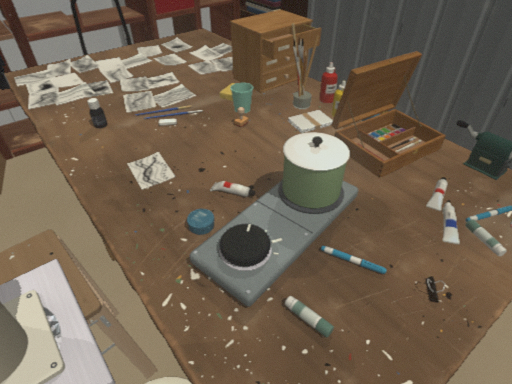

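The top view shows the dial at about (305,264) with its marks above it, the pot at (300,150), the tin at (239,264), the tube at (225,209), the pen at (367,197) and the glue stick at (380,268). Next I'll measure the dial and enlarge its crop.

```bash
cat > m.py <<'E'
from h import *
import sys
def meas(fn,c=None):
    c=c or bot.camera("top");im=c["pixels"]
    g=im.max(2); m=((g<45)*255).astype(np.uint8); m[:215]=0;m[310:]=0;m[:,:265]=0;m[:,345:]=0
    m=cv2.morphologyEx(m,cv2.MORPH_CLOSE,np.ones((5,5)))
    k=max(cv2.findContours(m,0,2)[0],key=cv2.contourArea);k=cv2.convexHull(k);e=cv2.fitEllipse(k);print("ellipse",e)
    ctr=ray(c,*e[0],.063);print("dial ctr",ctr)
    cv2.imwrite("pics/"+fn,cv2.resize(im[215:310,260:350,::-1],None,fx=6,fy=6,interpolation=cv2.INTER_CUBIC))
    # polar profile on rectified planes
    for nm,z,r0,r1 in(("pointer",.066,.030,.045),("marks",.0405,.061,.079)):
        A=np.arange(0,360,3);B=[]
        for a in np.radians(A):
            P=[[ctr[0]+r*np.cos(a),ctr[1]+r*np.sin(a),z] for r in np.linspace(r0,r1,8)]
            uv=proj(c,P).astype(np.float32);B.append(cv2.remap(im.min(2),uv[:,0],uv[:,1],1).mean())
        B=np.array(B);print(nm,[(int(A[i]),int(B[i])) for i in range(120) if B[i]>=B[i-1] and B[i]>=B[(i+1)%120] and B[i]>np.median(B)+12])
    return ctr
if __name__=="__main__": meas(sys.argv[1])
E
python3 m.py c1.png
python3 -c "
from h import *
c=bot.camera('top');print(ray(c,302,142,.195),ray(c,367,197,0),ray(c,380,268,0),ray(c,239,264,.02))"
```

```text
ellipse ((306.0057678222656, 263.1422424316406), (43.89606475830078, 45.314910888671875), 151.86672973632812)
dial ctr [ 0.46350374 -0.10289542  0.063     ]
pointer [(39, 178)]
marks [(9, 139), (39, 145), (69, 138), (312, 152), (342, 191)]
[ 0.69632432 -0.05645923  0.195     ] [ 0.64430554 -0.24740315  0.        ] [ 0.47525911 -0.28737206  0.        ] [0.44511333 0.04668365 0.02      ]
```

View pics/c1.png

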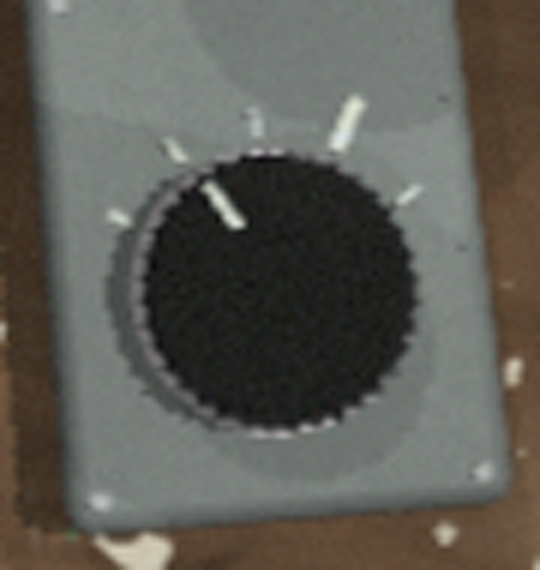

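Only one pointer line shows, at crop (222,203). It is in line with the second mark at world angle 39°; the long mark is at -21°, so the dial needs 60° clockwise. I'll close the jaws, square the tool to the world axes and approach the near side of the dial.

```bash
python3 -m jog '[[[0,0,0,0,0,-7.7],[0,0,0,0,0,-7.7],[0,0,0,0,0,-7.8],[-0.02,-0.055,0,0,0,0],[-0.02,-0.055,0,0,0,0],[-0.02,-0.055,0,0,0,0],[-0.02,-0.055,0,0,0,0],[-0.02,-0.055,0,0,0,0],[-0.02,-0.055,0,0,0,0],[-0.02,-0.055,0,0,0,0],[-0.02,-0.055,0,0,0,0],[-0.02,-0.055,0,0,0,0]]]' 0
```

```text
clock: 1.7
eef_pos: [0.3894, -0.0439, 0.2306]
tool_rot: [-0.012, 1.0, -0.001, 0.002]
ft_force: [1.4, 1.9, 0.0]
grip_width: 0.0004
```

```bash
python3 -m jog '[[[-0.022,-0.038,0,0,0,-1],[-0.022,-0.038,0.02,0,0,0],[0,0,0.04,0,0,0],[0,0,0.04,0,0,0],[0,0,0.03,0,0,0],[0,0,0.01,0,0,0],[0,0,0,0,0,0],[0,0,0,0,0,0]]]'; python3 -c "
from h import *
o=bot.get_obs();print(o['ft_force'],o['eef_pos'])"
```

```text
clock: 2.7
eef_pos: [0.4406, -0.1276, 0.0886]
tool_rot: [-0.016, 1.0, -0.002, 0.005]
ft_force: [0.6, 0.6, 0.7]
grip_width: 0.0002
[0.64098639 0.57750208 0.66939498] [ 0.44061906 -0.12757059  0.08859668]
```

```bash
python3 -m jog '[[[0.0065,0.007,0.01,0,0,1.8],[0,0,0.008,0,0,0],[0,0,0,0,0,0],[0,0,0.003,0,0,0],[0,0,0,0,0,0]]]'
```

```text
clock: 3.32
eef_pos: [0.4388, -0.1221, 0.0715]
tool_rot: [-0.001, 1.0, -0.004, 0.01]
ft_force: [0.3, 0.5, 0.5]
grip_width: 0.0001
```

```bash
python3 -m jog '[[[0.005,0.001,0.004,0,0,0],[0,0,0.002,0,0,0],[0,0,0.002,0,0,0],[0,0,0,0,0,0]]]';python3 -m jog '[[[0,0,0.002,0,0,0],[0,0,0,0,0,0]]]'
```

```text
clock: 3.82
eef_pos: [0.4333, -0.1214, 0.0635]
tool_rot: [-0.001, 1.0, -0.004, 0.01]
ft_force: [-1.4, -0.3, 3.8]
grip_width: 0.0001
clock: 4.08
eef_pos: [0.4334, -0.1217, 0.062]
tool_rot: [-0.001, 1.0, -0.004, 0.01]
ft_force: [-1.8, 0.7, 4.2]
grip_width: -0.0001
```

```bash
python3 -m jog '[[[0,0,0.0015,0,0,0],[0.002,0.005,0,0,0,0],[0.0015,0.005,0,0,0,0],[0.001,0.005,0,0,0,0],[0.0005,0.005,0,0,0,0],[0,0,0,0,0,0]]]'; python3 m.py c2.png
```

```text
clock: 4.82
eef_pos: [0.4312, -0.1031, 0.0628]
tool_rot: [-0.0, 1.0, -0.006, 0.013]
ft_force: [-2.0, 0.2, 4.6]
grip_width: 0.0003
ellipse ((298.7907409667969, 271.0375671386719), (35.55162048339844, 68.06242370605469), 13.965932846069336)
dial ctr [ 0.44451563 -0.08851868  0.063     ]
pointer [(75, 69), (87, 82), (162, 96), (189, 77), (246, 68), (258, 69), (327, 66)]
marks [(21, 136), (48, 139), (57, 127), (147, 139), (231, 159), (249, 138), (255, 139), (267, 140), (276, 139), (297, 149), (354, 144)]
```

```bash
sed -i 's/    ctr=ray.*/    ctr=ray(c,*e[0],.063);print("dial ctr",ctr); ctr=np.array([.4635,-.1029,.063])/' m.py; python3 m.py c3.png
```

```text
ellipse ((298.55511474609375, 271.28948974609375), (34.998626708984375, 69.31246948242188), 14.269186973571777)
dial ctr [ 0.44391108 -0.0880501   0.063     ]
pointer [(15, 178), (171, 95), (261, 134), (267, 134), (273, 133), (324, 69)]
marks [(39, 146), (69, 142), (216, 163), (255, 151), (264, 155), (288, 137), (342, 189)]
```

View pics/c3.png

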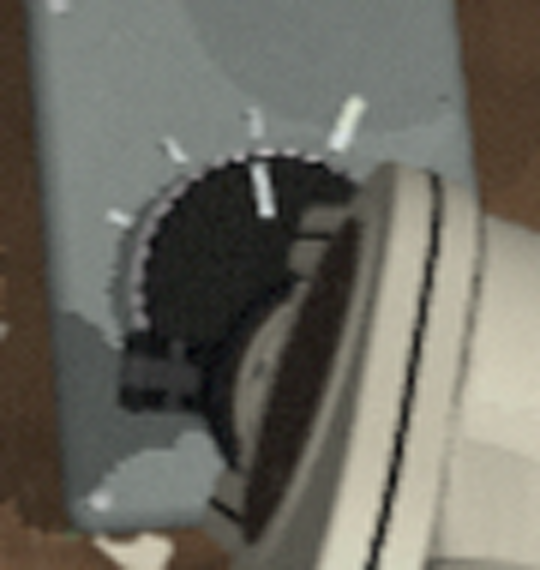

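The dial follows without much slip. The pointer, at crop (262,185), is now just short of the third mark at world angle 15°. I'll carry the stroke on by about 35°.

```bash
python3 -m jog '[[[0,0.005,0.0005,0,0,0],[-0.001,0.005,0,0,0,0],[-0.002,0.005,0,0,0,0],[-0.003,0.005,0,0,0,0],[0,0,0,0,0,0]]]'; python3 m.py c4.png
```

```text
clock: 5.55
eef_pos: [0.4386, -0.0834, 0.0626]
tool_rot: [0.001, 1.0, -0.007, 0.014]
ft_force: [-1.3, 0.7, 4.9]
grip_width: 0.0003
ellipse ((277.67327880859375, 284.7208251953125), (24.26799964904785, 92.89550018310547), 23.275392532348633)
dial ctr [ 0.40979469 -0.04508595  0.063     ]
pointer [(168, 164), (171, 164), (177, 163), (201, 163), (213, 158), (249, 177), (261, 175), (264, 175), (330, 159), (357, 156)]
marks [(39, 145), (69, 141), (177, 179), (192, 176), (210, 164), (219, 162), (246, 177), (255, 182), (342, 170)]
```

View pics/c4.png

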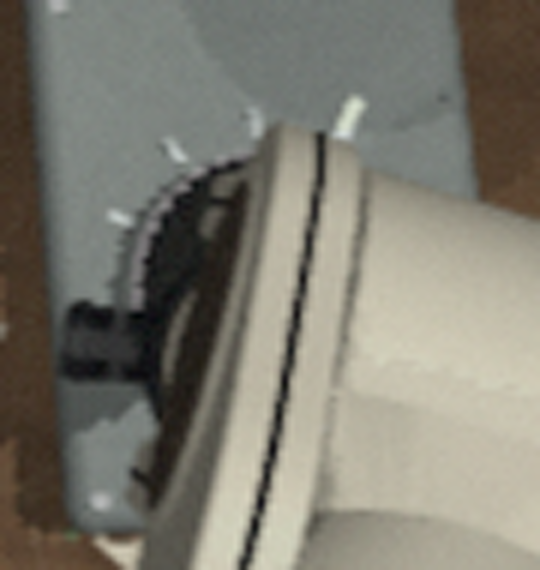

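The hand hides the pointer. The contact travelled about 38°, which puts the pointer near -22°. I'll lift straight up, back off and check.

```bash
python3 -m jog '[[[0,0,-0.006,0,0,0],[0,0,-0.02,0,0,0],[0,0,-0.05,0,0,0],[0.01,0.05,-0.05,0,0,0],[0.02,0.06,0,0,0,0],[0.02,0.06,0,0,0,0],[0,0.06,0,0,0,0],[0,0.06,0,0,0,0],[0,0,0,0,0,0],[0,0,0,0,0,0]]]'; python3 m.py c5.png
```

```text
clock: 6.85
eef_pos: [0.3865, 0.2097, 0.1805]
tool_rot: [0.003, 1.0, -0.006, 0.013]
ft_force: [1.0, 1.0, 0.2]
grip_width: 0.0003
ellipse ((305.9456787109375, 263.0246887207031), (43.86418533325195, 44.94487762451172), 144.4056854248047)
dial ctr [ 0.46374437 -0.10274018  0.063     ]
pointer [(342, 179)]
marks [(9, 140), (39, 150), (69, 144), (312, 150), (342, 192)]
```

View pics/c5.png

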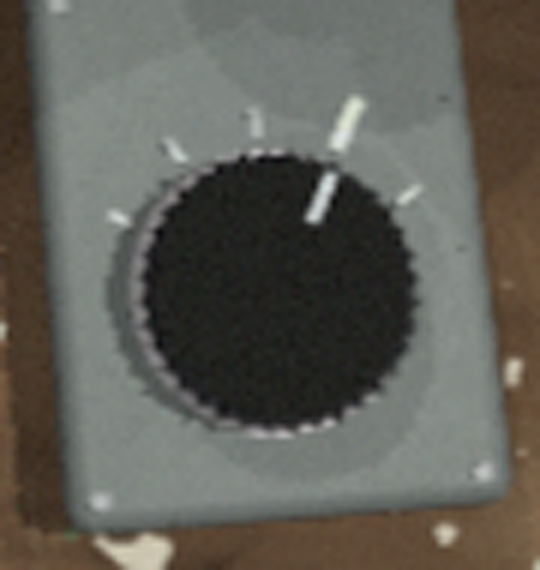

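The pointer, at crop (320,198), now lines up with the long mark at (347,122); both measure 342°. The hand is clear, at z = 0.18 m.

```bash
python3 -c "
from workcell import bot
print(bot.job_done())"
```

```text
the job is handed in; nothing more can be done
None
```

The dial is set to the long mark, and I handed the job in at about 7 s on the robot's clock. No verdict was reported.

- **Turning:** I pressed the closed fingertips on the near side of the dial, about 33 mm off its axis. The vertical force was 4 to 5 N, slightly under the suggested 5 to 8 N. I then stroked clockwise in two parts, which took the dial from the second mark past the third to the fourth, and lifted straight off.
- **Dial check:** In the last picture the pointer and the long mark both lie at 342° world angle, measured in 3° steps.
- **Hand check:** The hand was in free air at z = 0.18 m, and the force on the tool had fallen to about 1 N, the same level as when moving freely before contact.
- **What I could not confirm directly:** The hand hid the pointer at the end of the second part, so I judged the stop from the fingertip's travel and only confirmed it after lifting. I did not measure the tin, glue stick, tube and pen again. The hand came no lower than dial height near them and passed over the tin and tube about 0.17 m up, so I don't expect they moved.

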